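# Make up two casting kits in a plaster workshop

## Robot

A 6-joint arm with a two-finger parallel gripper is mounted at the origin on the work surface. World frame = base frame: x ahead of the robot, y to its left, z up, the work surface at z = 0. Lengths are in m, angles in rad, forces in N, time in s.
With the tool pointing down it reaches from about 0.35 to 0.8 m from the base axis. Payload 7.3 kg.
Tool frame: the origin (TCP) lies where the fingers leave the gripper's body, on its centre line; the fingertips stand 73 mm ahead of it and the grasp point (between the pads) lies 54 mm ahead of it; z points along the fingers, y is the line along which they close (so a half turn about z gives the same grasp; the last joint's range is limited). The gripper opens to 85 mm and grips with 20 to 120 N. Pads are 22 mm wide; open, the fingers measure 114 mm over their backs; the gripper's body (76 mm by 85 mm) begins 54 mm behind the grasp point. The pads swing forward as they close: fully open they stand 13 mm farther back than shut.
Start: joints at [1.069, 0.342, 1.524, -0, 1.275, -0.146], TCP at [0.183, 0.492, 0.304] pointing down, gripper open.
Joint ranges: [-2.53, 2.53], [-0.77, 2.02], [0.04, 2.7], [-1, 4.14], [0.28, 2.66], [-3.11, 3.11]. Speed limits (rad/s): [2.57, 2.57, 3.14, 3.14, 3.14, 3.14].

## Interface

Orientations are given as a unit quaternion [w, x, y, z].
In Python, from bench import robot, optics gives the robot as it stands.
- The arm moves only by the shell command python3 -m pendant 'ROWS'. ROWS is JSON, a list of rows, each a list of 7 numbers: the opening, from 0 (shut) to 1 (fully open), then the shift along the tool's x, y, z in m, then the turn, a rotation vector about the tool's x, y, z in rad. In form: [[claw, tx, ty, tz, wx, wy, wz], ...]. A call has exactly 8 rows; each row is the pose to reach, as a shift and turn from the pose commanded when the call began, along the tool's axes at that moment; what a row does not reach only later rows make up. A row lasts 1/10 s, in which the tool goes at most 50 mm and 8.59 degrees, less where a joint would pass 70% of its speed; a pose out of reach is approached as far as the arm can. A call with a gripper value outside its range is refused whole. The fingers move at their own pace and stop on an object; the grip force is fixed at half the most. Time passes only in rows, so rows that repeat a pose let the fingers close, or fill a call up. It gives the time, the measured TCP pose, the force, the opening and the grip force at its end, in the units of the state.
- robot.get_state(): the state, without advancing time (a new reading comes with each control period).
- optics.snapshot(name): name is "side" or "top"; returns the picture (400x640x3 uint8, red, green, blue); there is no depth.
- optics.calibration(name): a dict with "fx", "fy", "cx", "cy" (pixels), "R" (3x3) and "t" (3): a world point X has camera coordinates R X + t. Camera axes: x right, y down, z forward; pixel columns grow to the right and rows downward; lengths in m; the calibration is good to about 2 mm. A picture is of the moment at which its call begins. calibration takes no time and is no camera call.
- robot.finish_job(): hands the job in; it is judged then, once.
Trained networks look in the newest picture that a camera, given by its name, has taken for a name from the list of things; names that differ only in an ending like _2 or _b are one class to them, and where a whole thing is asked for, a point or a joint stands for the part that bears it (a point fixed in the world has none). Each returns a list of dicts, best first, with "score" (0 to 1); they miss things now and then, are a little off and sometimes report something else, mostly with a low value. They report only what shows in the picture. A call takes as long as a camera call.
- optics.search_frame(thing, camera): "extent" ([centre column, centre row, width, height] in pixels, round what is visible of it).
- optics.masks_of(thing, camera): "region" (400x640 bool, what is visible of it) and "extent" ([centre column, centre row, width, height] in pixels, round what is visible of it).
- optics.landmark_of(thing, camera): "centre" ([column, row] in pixels: a listed point, or the origin of a listed thing).
The state is a dict: "time_s": time; "qpos": joint angles; "dq": joint speeds; "tau": joint torques, N m; "eef_pos": TCP position; "tool_rot": TCP orientation; "wrist_force": force on the tool from outside, world axes, zero at the start; "wrist_torque": the same for the moment, N m; "opening": finger opening in m; "finger_force": force on a finger pad.
Only numpy, scipy, OpenCV 4.12 (cv2) and the standard library are available. Lean on these libraries where they do the work, as an engineer would, in place of code of your own. Each camera call takes 0.05 s, during which the arm holds its last target. There are 200 camera calls.

## Task

Make up the two casting kits from the plaster pieces on the bench. The long three-pocket tray gets the eight-sided jar in its middle pocket, with the knobbed lid and the wide pouring plug in the pockets either side of it (either way round); the short two-pocket tray gets the bottle and the narrow pouring plug, one to a pocket. Set every piece down upright on the floor of its pocket, without dropping it, and leave the spare pot, the mallet and the scraper where they are.

Things in the scene. Friction and masses are not known exactly. Their poses are not given: they have to be found in the camera images.
- long_tray: Kit tray of pale wood with three square pockets in a row, fixed to the bench. 276 x 96 mm, walls 16 mm high and 6 mm thick, floor 5 mm thick. Pockets 84 x 84 mm inside. Origin: centre of the underside, at bench height. x runs along its length: the pocket centres lie at x = -90, 0 and +90 mm, y = 0; z up.
- short_tray: Kit tray of pale wood with two square pockets in a row, fixed to the bench. 186 x 96 mm, walls 16 mm high and 6 mm thick, floor 5 mm thick. Pockets 84 x 84 mm inside. Origin: centre of the underside, at bench height. x runs along its length: the pocket centres lie at x = -45 and +45 mm, y = 0; z up.
- jar: Eight-sided white plaster jar model standing on the bench: a regular octagonal prism 50 mm across flats, 58 mm high, with a round collar 36 mm across and 10 mm high on top (68 mm in all). About 0.16 kg. Origin: centre of the underside, z up. Its flats look along its x axis, its y axis and the diagonals between (every 45 degrees); at the start it may have any yaw.
- lid: White plaster lid model lying flat on the bench, knob up: a disc 60 mm across and 10 mm thick that slopes up to 32 mm across at 19 mm, a stem 18 mm across, then a cylindrical knob 26 mm across from 28 to 48 mm, top at 50 mm. About 0.07 kg. Origin: centre of the underside, z up. Turned round about its vertical z axis, so its yaw is of no account.
- wide_plug: Wide white plaster pouring plug (funnel former) standing on its broad end: a cone from 52 mm across at the bottom to 36 mm at 26 mm height, then a cylindrical grip 28 mm across up to 50 mm. About 0.06 kg. Origin: centre of the underside, z up. Turned round about its vertical z axis, so its yaw is of no account.
- bottle: White plaster bottle model standing upright: a cylinder 44 mm across up to 56 mm height, then shoulders to a neck 20 mm across, 88 mm high in all. About 0.12 kg. Origin: centre of the underside, z up. Turned round about its vertical z axis, so its yaw is of no account.
- narrow_plug: Narrow white plaster pouring plug standing on its broad end, the smallest piece: a cone from 32 mm across at the bottom to 24 mm at 26 mm height, then a cylindrical grip 18 mm across up to 50 mm. About 0.03 kg. Origin: centre of the underside, z up. Turned round about its vertical z axis, so its yaw is of no account.
- spare_pot: Bystander among the pieces: a squat, bulging white plaster pot 60 mm across at the belly, 52 mm high, belonging to neither kit. Leave it. Origin: centre of the underside, z up.
- mallet: Bystander beside the work: a mallet lying down, black rubber head 60 mm across and 90 mm long (along y), wooden handle towards -x to 170 mm from the head. Leave it. Origin: under the middle of the head, at bench height.
- scraper: Bystander beside the work: a dark steel scraper plate lying flat, 160 x 75 mm (x, y), 5 mm thick, with a wooden back strip 12 mm high. Leave it. Origin: centre of the underside.

How it is judged:
By the outcome, as a careful person would: the job done as asked, in the order asked, and still so for the second after the job is handed in, with the robot touching nothing.
It also fails if it takes over 128 s, if anything falls off the work surface, if the arm or the gripper's body presses on something with over 40 N, if the wrist force passes 120 N, or if a joint passes its speed limit or range.

## Working session

There is one attempt and no reset: what is moved stays moved. The work goes in short steps, Python scripts to look and compute and a shell command to move; the robot and the scene stay as the last step left them, time stands still between calls to the robot, and variables do not carry over. Pictures are saved under pics/ and viewed, at most 14 in all, crops included, and the job is handed in when it is done.

```bash
mkdir -p pics; ls
python3 - <<'E'
from bench import robot, optics
import cv2
for n in ("top","side"):
    im=optics.snapshot(n); cv2.imwrite(f"pics/{n}0.png",im[:,:,::-1])
    c=optics.calibration(n); print(n,c)
    for t in "long_tray short_tray jar lid wide_plug bottle narrow_plug spare_pot mallet scraper".split():
        for r in optics.landmark_of(t,n)[:2]: print(n,t,round(r["score"],2),[round(float(v),1) for v in r["centre"]])
s=robot.get_state();print(s)
E
```

```text
pics
top {'fx': 474.6804946947484, 'fy': 474.6804946947484, 'cx': 324.2199435796637, 'cy': 193.81610256541666, 'R': array([[-0.02713525, -0.99961135, -0.0063892 ],
       [-0.98589765,  0.02781774, -0.16502122],
       [ 0.16513482,  0.00182121, -0.98626932]]), 't': array([-5.38161141e-04,  5.24695674e-01,  1.54308804e+00])}
top long_tray 0.87 [248.4, 192.5]
top long_tray 0.5 [385.2, 190.1]
top short_tray 0.84 [385.1, 191.8]
top jar 0.68 [303.6, 187.5]
top jar 0.19 [336.2, 189.2]
top lid 0.81 [298.7, 220.3]
top wide_plug 0.66 [385.8, 188.6]
top wide_plug 0.44 [339.9, 216.0]
top bottle 0.74 [335.9, 185.7]
top narrow_plug 0.48 [298.8, 163.2]
top spare_pot 0.56 [344.6, 162.5]
top mallet 0.68 [191.8, 173.2]
top mallet 0.38 [337.7, 215.7]
top scraper 0.88 [460.3, 222.5]
top scraper 0.24 [191.0, 172.7]
side {'fx': 504.549658826006, 'fy': 504.549658826006, 'cx': 313.0165572852223, 'cy': 191.3646736060959, 'R': array([[-0.99237344, -0.12189462, -0.01834815],
       [-0.05964822,  0.60511237, -0.79390245],
       [ 0.10787513, -0.78675328, -0.60776824]]), 't': array([0.53526004, 0.06112161, 1
[... 329 characters left out ...]
1 [363.2, 121.4]
{'time_s': 1.1, 'qpos': array([ 1.06901236e+00,  3.41957817e-01,  1.52407971e+00, -2.12144705e-05,
        1.27544085e+00, -1.45999967e-01]), 'dq': array([ 0.00095936,  0.00090065, -0.00110689,  0.00125214, -0.00102637,
        0.00183221]), 'tau': array([ 1.09128036e-03, -4.33562994e+01, -2.46274710e+01, -2.07787816e-04,
        3.56517648e-04,  8.45660054e-06]), 'eef_pos': array([0.18285748, 0.49213253, 0.30395051]), 'tool_rot': array([2.78052628e-05, 1.76952194e-01, 9.84219446e-01, 5.09378100e-05]), 'wrist_force': array([0.43401304, 0.9102119 , 0.17687305]), 'wrist_torque': array([ 0.01275173, -0.02788641,  0.01618619]), 'finger_force': 0.0, 'opening': 0.0854081625681262}
```

```bash
cat > h.py <<'E'
import numpy as np, cv2
from bench import robot, optics
from scipy.spatial.transform import Rotation as Ro
C={n:optics.calibration(n) for n in("top","side")}
def back(n,px,z=0.):
    c=C[n];d=c["R"].T@np.array([(px[0]-c["cx"])/c["fx"],(px[1]-c["cy"])/c["fy"],1]);o=-c["R"].T@c["t"]
    return (o+d*(z-o[2])/d[2])[:2]
def proj(n,X):
    c=C[n];p=np.atleast_2d(X)@c["R"].T+c["t"];return p[:,:2]/p[:,2:]*[c["fx"],c["fy"]]+[c["cx"],c["cy"]]
E
python3 - <<'E'
from h import *
a={n:cv2.imread(f"pics/{n}0.png") for n in C}
t=cv2.resize(a["top"][130:260,150:510],None,fx=2.2,fy=2.2,interpolation=3); cv2.imwrite("pics/t0c.png",t)
s=cv2.resize(a["side"][90:390,190:450],None,fx=2,fy=2,interpolation=3); cv2.imwrite("pics/s0c.png",s)
for n,L in {"top":dict(long=(248.4,192.5),short=(385.1,191.8),jar=(303.6,187.5),lid=(298.7,220.3),wp=(339.9,216),bot=(335.9,185.7),npl=(298.8,163.2),pot=(344.6,162.5),mal=(191.8,173.2),scr=(460.3,222.5)),
"side":dict(long=(302.8,264.4),short=(321.6,153.9),jar=(305.8,215.6),lid=(344.2,220.7),wp=(342.9,191.9),bot=(312.9,189.7),npl=(274.2,215.9),pot=(284.1,184.1),mal=(252.7,331.1),scr=(363.2,121.4))}.items():
    print(n,{k:back(n,v).round(3).tolist() for k,v in L.items()})
E
```

```text
top {'long': [0.544, 0.246], 'short': [0.533, -0.224], 'jar': [0.556, 0.055], 'lid': [0.443, 0.074], 'wp': [0.454, -0.066], 'bot': [0.559, -0.056], 'npl': [0.642, 0.07], 'pot': [0.64, -0.089], 'mal': [0.617, 0.442], 'scr': [0.42, -0.474]}
side {'long': [0.534, 0.248], 'short': [0.542, -0.248], 'jar': [0.552, 0.064], 'lid': [0.445, 0.074], 'wp': [0.458, -0.053], 'bot': [0.547, -0.055], 'npl': [0.638, 0.074], 'pot': [0.635, -0.074], 'mal': [0.614, 0.456], 'scr': [0.417, -0.471]}
```

View pics/t0c.png

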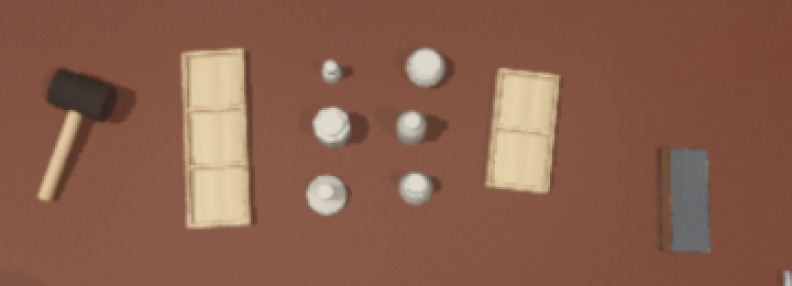

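View pics/s0c.png

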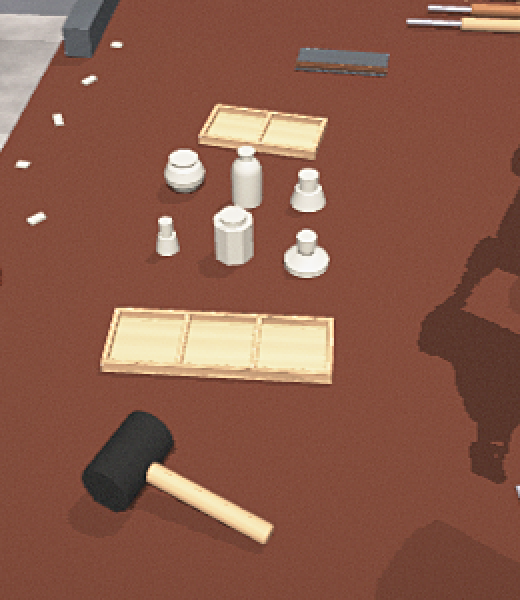

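The top view shows the long tray on the left, at about full-image (248,192), and the short tray on the right at (388,190). The six pieces stand in two columns between them. The side view confirms that the narrow plug is the small one beside the jar, and the spare pot is next to the short tray. Next I'll fit the poses with masks.

```bash
cat > fit.py <<'E'
from h import *
from scipy.optimize import least_squares, minimize
P=dict(jar=[(54,0),(54,58),(36,58),(36,68)],lid=[(60,0),(60,10),(32,19),(18,19),(18,28),(26,28),(26,48),(20,50)],wide_plug=[(52,0),(36,26),(28,26),(28,50)],
 bottle=[(44,0),(44,56),(20,72),(20,88)],narrow_plug=[(32,0),(24,26),(18,26),(18,50)])
A=np.linspace(0,2*np.pi,48,endpoint=False)
def ext(n,p,xy,base=0):
    X=np.array([[xy[0]+d/2e3*np.cos(a),xy[1]+d/2e3*np.sin(a),base+z/1e3] for d,z in p for a in A]);q=proj(n,X)
    return np.r_[q.min(0),q.max(0)]
def get(t,n,near=None):
    r=optics.masks_of(t,n)
    if near is not None: r=[k for k in r if np.hypot(*(np.array(k["extent"][:2])-near))<15]
    return r[0] if r else None
def piece(t,x0,base=0.):
    obs={}
    for n in C:
        g=get(t,n,ext(n,P[t],x0,base).reshape(2,2).mean(0))
        if g: e=np.array(g["extent"]);obs[n]=(np.r_[e[:2]-e[2:]/2,e[:2]+e[2:]/2],g["score"])
    f=lambda x,ns=None:np.concatenate([ext(n,P[t],x,base)-obs[n][0] for n in (ns or obs)])
    s=least_squares(f,x0,loss="soft_l1")
    print(t,s.x.round(4),"res",f(s.x).round(1),{n:least_squares(f,x0,loss="soft_l1",args=([n],)).x.round(4).tolist() for n in obs})
    return s.x
E
python3 - <<'E'
from fit import *
for n in C: optics.snapshot(n)
for t,x in dict(jar=(.554,.06),lid=(.444,.074),wide_plug=(.456,-.06),bottle=(.553,-.056),narrow_plug=(.64,.072)).items(): piece(t,np.array(x))
for t,L,x0 in (("long_tray",.276,(.54,.247,0)),("short_tray",.186,(.54,-.235,0))):
    m={n:get(t,n,proj(n,[x0[0],x0[1],0])[0])["region"].astype(np.uint8) for n in C}
    for ns in (["top","side"],["top"],["side"]):
      def cost(p):
        c,s=np.cos(p[2]),np.sin(p[2]);k=0
        for n in ns:
            B=np.array([[p[0]+c*a*L/2-s*b*.048,p[1]+s*a*L/2+c*b*.048,z] for a in(-1,1) for b in(-1,1) for z in(0,.016)])
            h=cv2.convexHull((proj(n,B)*16).astype(np.int32));M=np.zeros((400,640),np.uint8);cv2.fillPoly(M,[h],1,shift=4)
            k+=1-(M&m[n]).sum()/(M|m[n]).sum()
        return k
      r=min((minimize(cost,(x0[0],x0[1],w),method="Nelder-Mead",options=dict(initial_simplex=np.array([(x0[0],x0[1],w),(x0[0]+.01,x0[1],w),(x0[0],x0[1]+.01,w),(x0[0],x0[1],w+.06)]))) for w in(-.06,0.,.06)),key=lambda r:r.fun)
      print(t,ns,r.x.round(4),round(r.fun,3))
im=optics.snapshot("side");cv2.imwrite("pics/jar.png",cv2.resize(im[190:230,285:325,::-1],None,fx=12,fy=12,interpolation=3))
E
```

```text
jar [0.5426 0.064 ] res [ 0.8  0.6  0.4  5.3 -0.4  0.  -2.2  2.1] {'top': [0.5521, 0.0658], 'side': [0.5398, 0.0592]}
lid [0.4487 0.0718] res [ 0.3  0.  -0.3  0. ] {'top': [0.4487, 0.0718]}
wide_plug [ 0.4536 -0.0595] res [-0.   0.3 -0.2  0.2  0.4 -2.4 -1.4  0.7] {'top': [0.4546, -0.0599], 'side': [0.452, -0.056]}
bottle [ 0.548  -0.0553] res [-2.1  0.8 -0.1 -0.5  1.3 -1.9 -1.9 -0.7] {'top': [0.5485, -0.059], 'side': [0.5466, -0.049]}
narrow_plug [0.641  0.0715] res [ 0.6 -1.7 -0.6  1.6] {'side': [0.641, 0.0715]}
long_tray ['top', 'side'] [0.542  0.2461 0.04  ] 0.113
long_tray ['top'] [0.5432 0.2458 0.0181] 0.039
long_tray ['side'] [0.54   0.2459 0.0294] 0.061
short_tray ['top', 'side'] [ 0.5421 -0.2309 -0.1222] 0.165
short_tray ['top'] [ 0.541  -0.232  -0.1465] 0.033
short_tray ['side'] [ 0.5373 -0.2298 -0.1398] 0.099
```

View pics/jar.png

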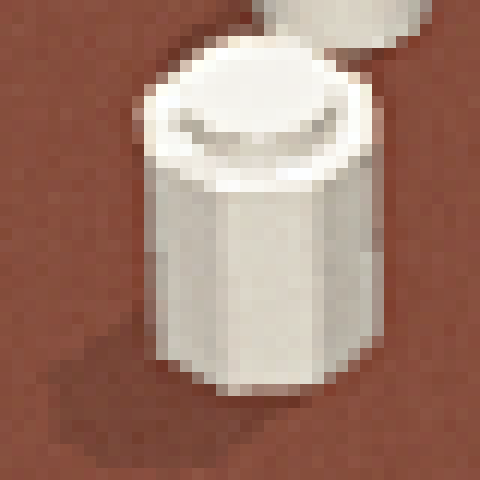

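The jar's front facet spans columns 303.5–311.5 of a silhouette at 297.5–316.8. So a flat faces roughly the side camera, with its normal about 11° from +y towards -x. I'll refine the piece positions with colour silhouettes.

```bash
cat > sil.py <<'E'
from fit import *
K=4
def rend(n,t,xy,base=0.):
    M=np.zeros((400*K,640*K),np.uint8);p=P[t]
    for a,b in zip(p,p[1:]):
        X=np.array([[xy[0]+d/2e3*np.cos(w),xy[1]+d/2e3*np.sin(w),base+z/1e3] for d,z in(a,b) for w in A])
        cv2.fillPoly(M,[cv2.convexHull((((proj(n,X)+.5)*K-.5)*16).astype(np.int32))],1,shift=4)
    return M
def white(im):
    i=cv2.resize(im,None,fx=K,fy=K,interpolation=cv2.INTER_LINEAR).astype(int)
    return ((i.max(2)-i.min(2)<.33*i.max(2))&(i.max(2)>70)).astype(np.uint8)
def refine(ims,t,x0,others={},base=0.,cams=("top","side")):
    D={}
    for n in cams:
        roi=cv2.dilate(rend(n,t,x0,base),np.ones((41,41)))
        for o,x in others.items():
            if o!=t: roi[cv2.dilate(rend(n,o,x),np.ones((9,9)))>0]=0
        D[n]=(roi,white(ims[n])&roi)
    def cost(x,ns):
        k=0
        for n in ns:
            M=rend(n,t,x,base)&D[n][0];k+=1-(M&D[n][1]).sum()/(M|D[n][1]).sum()
        return k
    out=[]
    for ns in [cams]+[[c] for c in cams]*(len(cams)>1):
        r=minimize(cost,x0,args=(ns,),method="Nelder-Mead",options=dict(initial_simplex=np.array([x0,x0+[.006,0],x0+[0,.006]]),xatol=2e-4))
        out.append((r.x.round(4).tolist(),round(r.fun,2)))
    print(t,out);return np.array(out[0][0])
E
python3 - <<'E'
from sil import *
ims={n:cv2.imread(f"pics/{n}0.png")[:,:,::-1] for n in C}
X={t:np.array(x) for t,x in dict(jar=(.545,.062),lid=(.4487,.0718),wide_plug=(.454,-.059),bottle=(.548,-.055),narrow_plug=(.641,.0715)).items()}
for t in X: refine(ims,t,X[t],X)
E
```

```text
jar [([0.55, 0.0642], np.float64(0.11)), ([0.5509, 0.0646], np.float64(0.05)), ([0.5492, 0.0641], np.float64(0.02))]
lid [([0.4491, 0.0761], np.float64(0.13)), ([0.4495, 0.0762], np.float64(0.1)), ([0.4491, 0.0763], np.float64(0.02))]
wide_plug [([0.4574, -0.0614], np.float64(0.07)), ([0.4575, -0.0612], np.float64(0.03)), ([0.4569, -0.0616], np.float64(0.02))]
bottle [([0.5463, -0.0572], np.float64(0.18)), ([0.5471, -0.0572], np.float64(0.03)), ([0.5465, -0.0596], np.float64(0.12))]
narrow_plug [([0.6425, 0.0651], np.float64(0.16)), ([0.6438, 0.0654], np.float64(0.08)), ([0.6417, 0.0649], np.float64(0.03))]
```

```bash
cat > go.py <<'E'
import sys; from h import *
s=robot.get_state();q=np.roll(s["tool_rot"],-1);R=Ro.from_quat(q)
print("t",round(s["time_s"],2),"pos",s["eef_pos"].round(4),"rot",R.as_matrix()[:,1].round(3),"zc",R.as_matrix()[:,2].round(3),"F",s["wrist_force"].round(1),"op",round(s["opening"],4),"ff",round(s["finger_force"],1))
for a in sys.argv[1:]:
    x,y,z,w=map(float,a.split(","));G=Ro.from_euler("z",w,degrees=True)*Ro.from_matrix(np.diag([-1.,1,-1]))
    print(a,"->",(R.inv().apply(np.array([x,y,z])-s["eef_pos"])).round(4),(R.inv()*G).as_rotvec().round(3))
E
python3 go.py .55,.0642,.22,11
```

```text
t 1.95 pos [0.1828 0.4921 0.3039] rot [0.348 0.937 0.   ] zc [ 0.  0. -1.] F [ 0.1 -0.6  0.7] op 0.0857 ff 0.0
.55,.0642,.22,11 -> [-0.4932 -0.2733  0.0839] [ 0.     0.    -0.548]
```

```bash
python3 -m pendant '[[1,-0.493,-0.273,0.084,0,0,-0.548],[1,-0.493,-0.273,0.084,0,0,-0.548],[1,-0.493,-0.273,0.084,0,0,-0.548],[1,-0.493,-0.273,0.084,0,0,-0.548],[1,-0.493,-0.273,0.084,0,0,-0.548],[1,-0.493,-0.273,0.084,0,0,-0.548],[1,-0.493,-0.273,0.084,0,0,-0.548],[1,-0.493,-0.273,0.084,0,0,-0.548]]'; python3 go.py .55,.0642,.22,11 .55,.0642,.09,11
```

```text
time_s: 2.75
eef_pos: [0.4268, 0.2083, 0.2484]
tool_rot: [0.0, -0.096, 0.995, 0.0]
wrist_force: [0.6, 1.5, 0.3]
opening: 0.0853
finger_force: 0.0
t 2.75 pos [0.4268 0.2083 0.2484] rot [-0.191  0.982  0.   ] zc [ 0.001  0.    -1.   ] F [0.6 1.5 0.3] op 0.0853 ff 0.0
.55,.0642,.22,11 -> [-0.0934 -0.1649  0.0284] [0.    0.001 0.   ]
.55,.0642,.09,11 -> [-0.0933 -0.165   0.1584] [0.    0.001 0.   ]
```

```bash
python3 -m pendant '[[1,-0.0934,-0.165,0.028,0,0,0],[1,-0.0934,-0.165,0.028,0,0,0],[1,-0.0934,-0.165,0.028,0,0,0],[1,-0.0934,-0.165,0.028,0,0,0],[1,-0.0934,-0.165,0.028,0,0,0],[1,-0.0934,-0.165,0.028,0,0,0],[1,-0.0934,-0.165,0.028,0,0,0],[1,-0.0934,-0.165,0.028,0,0,0]]'; python3 go.py .55,.0642,.09,11
```

```text
time_s: 3.55
eef_pos: [0.5483, 0.067, 0.2208]
tool_rot: [0.0, -0.097, 0.995, 0.0]
wrist_force: [-0.1, -0.6, 0.2]
opening: 0.0851
finger_force: 0.0
t 3.55 pos [0.5483 0.067  0.2208] rot [-0.193  0.981  0.   ] zc [ 0.  0. -1.] F [-0.1 -0.6  0.2] op 0.0851 ff 0.0
.55,.0642,.09,11 -> [-0.0011 -0.0031  0.1308] [0.    0.    0.002]
```

Settled, so one call can descend and close.

```bash
python3 -m pendant '[[1,-0.001,-0.003,0.05,0,0,0],[1,-0.001,-0.003,0.09,0,0,0],[1,-0.001,-0.003,0.115,0,0,0],[1,-0.001,-0.003,0.131,0,0,0],[1,-0.001,-0.003,0.131,0,0,0],[0,-0.001,-0.003,0.131,0,0,0],[0,-0.001,-0.003,0.131,0,0,0],[0,-0.001,-0.003,0.131,0,0,0]]'; python3 go.py
```

```text
time_s: 4.35
eef_pos: [0.5513, 0.0634, 0.0912]
tool_rot: [0.002, -0.096, 0.995, -0.0]
wrist_force: [-1.0, -0.0, -1.8]
opening: 0.0493
finger_force: 62.1
t 4.35 pos [0.5513 0.0634 0.0912] rot [-0.191  0.982 -0.   ] zc [ 0.003  0.    -1.   ] F [-1.  -0.  -1.8] op 0.0493 ff 62.1
```

```bash
python3 -m pendant '[[0,0,0,-0.04,0,0,0],[0,0,0,-0.08,0,0,0],[0,0,0,-0.11,0,0,0],[0,0,0,-0.13,0,0,0],[0,0,0,-0.13,0,0,0],[0,0,0,-0.13,0,0,0],[0,0,0,-0.13,0,0,0],[0,0,0,-0.13,0,0,0]]'; python3 go.py .542,.246,.22,11
```

```text
time_s: 5.15
eef_pos: [0.5499, 0.0631, 0.2179]
tool_rot: [-0.001, -0.096, 0.995, 0.0]
wrist_force: [0.5, -0.0, -2.5]
opening: 0.0491
finger_force: 63.1
t 5.15 pos [0.5499 0.0631 0.2179] rot [-0.191  0.982  0.001] zc [-0.003  0.    -1.   ] F [ 0.5 -0.  -2.5] op 0.0491 ff 63.1
.542,.246,.22,11 -> [-0.0272  0.1811 -0.002 ] [ 0.001 -0.003  0.   ]
```

```bash
python3 -m pendant '[[0,-0.007,0.045,0,0,0,0],[0,-0.014,0.09,0,0,0,0],[0,-0.02,0.135,0,0,0,0],[0,-0.025,0.165,0,0,0,0],[0,-0.027,0.181,0,0,0,0],[0,-0.027,0.181,0.03,0,0,0],[0,-0.027,0.181,0.07,0,0,0],[0,-0.027,0.181,0.08,0,0,0]]'; python3 go.py .542,.246,.098,11
```

```text
time_s: 5.95
eef_pos: [0.5401, 0.2448, 0.1348]
tool_rot: [-0.004, -0.096, 0.995, -0.001]
wrist_force: [-1.7, 0.2, -1.8]
opening: 0.0493
finger_force: 63.2
t 5.95 pos [0.5401 0.2448 0.1348] rot [-0.191  0.982 -0.001] zc [-0.008 -0.003 -1.   ] F [-1.7  0.2 -1.8] op 0.0493 ff 63.2
.542,.246,.098,11 -> [-0.0024  0.0009  0.0368] [-0.001 -0.009  0.   ]
```

```bash
python3 -m pendant '[[0,0,0.001,0.012,0,0,0],[0,0,0.001,0.022,0,0,0],[0,0,0.001,0.03,0,0,0],[0,0,0.001,0.035,0,0,0],[0,0,0.001,0.038,0,0,0],[0,0,0.001,0.041,0,0,0],[0,0,0.001,0.041,0,0,0],[0,0,0.001,0.041,0,0,0]]'; python3 go.py .542,.246,.098,11
```

```text
time_s: 6.75
eef_pos: [0.5424, 0.2469, 0.0987]
tool_rot: [0.0, -0.096, 0.995, 0.0]
wrist_force: [0.1, 0.0, -1.9]
opening: 0.0493
finger_force: 63.2
t 6.75 pos [0.5424 0.2469 0.0987] rot [-0.191  0.982  0.   ] zc [ 0.001  0.    -1.   ] F [ 0.1  0.  -1.9] op 0.0493 ff 63.2
.542,.246,.098,11 -> [ 0.0006 -0.0008  0.0007] [0.    0.001 0.   ]
```

```bash
python3 -m pendant '[[0,0,0,0.001,0,0,0],[0,0,0,0.002,0,0,0],[0,0,0,0.0025,0,0,0],[0,0,0,0.003,0,0,0],[0,0,0,0.0035,0,0,0],[0,0,0,0.0035,0,0,0],[0,0,0,0.0035,0,0,0],[0,0,0,0.0035,0,0,0]]'
```

```text
time_s: 7.55
eef_pos: [0.5422, 0.2469, 0.0961]
tool_rot: [0.0, -0.096, 0.995, 0.0]
wrist_force: [-3.9, -1.3, 8.0]
opening: 0.0492
finger_force: 64.5
```

```bash
python3 -m pendant '[[0.75,0,0,0,0,0,0],[0.75,0,0,0,0,0,0],[0.75,0,0,0,0,0,0],[0.75,0,0,-0.005,0,0,0],[0.75,0,0,-0.02,0,0,0],[0.8,0,0,-0.05,0,0,0],[1,0,0,-0.09,0,0,0],[1,0,0,-0.124,0,0,0]]'; python3 go.py .4493,.0762,.22,0 .4493,.0762,.097,0
```

```text
time_s: 8.35
eef_pos: [0.5423, 0.2469, 0.221]
tool_rot: [0.0, -0.096, 0.995, 0.0]
wrist_force: [0.6, 1.0, 0.7]
opening: 0.0852
finger_force: 0.0
t 8.35 pos [0.5423 0.2469 0.221 ] rot [-0.191  0.982  0.   ] zc [ 0.001  0.    -1.   ] F [0.6 1.  0.7] op 0.0852 ff 0.0
.4493,.0762,.22,0 -> [ 0.1239 -0.1498  0.0008] [0.    0.001 0.192]
.4493,.0762,.097,0 -> [ 0.124  -0.1498  0.1238] [0.    0.001 0.192]
```

```bash
python3 -m pendant '[[1,0.03,-0.037,0,0,0,0.05],[1,0.06,-0.074,0,0,0,0.1],[1,0.09,-0.11,0,0,0,0.15],[1,0.115,-0.139,0,0,0,0.192],[1,0.124,-0.15,0,0,0,0.192],[1,0.124,-0.15,0.02,0,0,0.192],[1,0.124,-0.15,0.04,0,0,0.192],[1,0.124,-0.15,0.04,0,0,0.192]]'; python3 go.py .4493,.0762,.096,0
```

```text
time_s: 9.15
eef_pos: [0.4484, 0.0761, 0.1774]
tool_rot: [-0.002, -0.0, 1.0, 0.0]
wrist_force: [0.4, 0.4, 0.3]
opening: 0.0852
finger_force: 0.0
t 9.15 pos [0.4484 0.0761 0.1774] rot [-0.  1.  0.] zc [-0.004  0.    -1.   ] F [0.4 0.4 0.3] op 0.0852 ff 0.0
.4493,.0762,.096,0 -> [-0.0012  0.0001  0.0814] [ 0.    -0.004  0.   ]
```

Run:
```python
from sil import *
ims={n:optics.snapshot(n) for n in C}
refine(ims,"jar",np.array([.542,.246]),base=.005,cams=("side",))
cv2.imwrite("pics/s1.png",cv2.resize(ims["side"][170:300,230:390,::-1],None,fx=4,fy=4,interpolation=3))
```

```text
jar [([0.5399, 0.25], np.float64(0.29))]
```

View pics/s1.png

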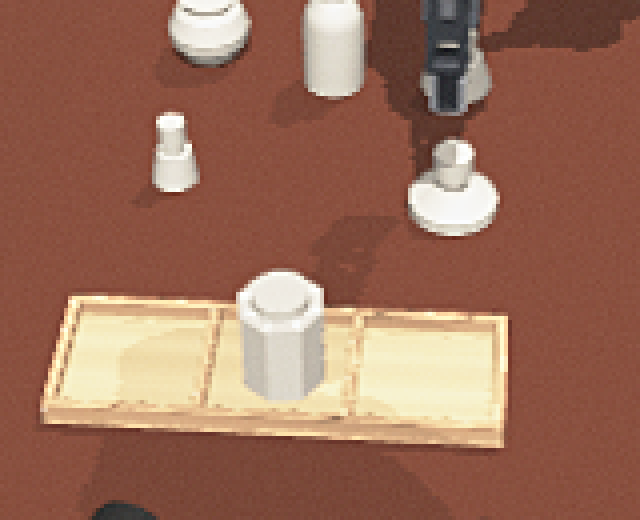

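The picture shows the jar upright at crop (280,335), in the middle pocket. The lid is at (453,190), next to be picked.

```bash
python3 go.py .4493,.0762,.096,0;  python3 -m pendant '[[1,0,0,0.035,0,0,0],[1,0,0,0.065,0,0,0],[1,0,0,0.083,0,0,0],[1,0,0,0.083,0,0,0],[1,0,0,0.083,0,0,0],[0,0,0,0.083,0,0,0],[0,0,0,0.083,0,0,0],[0,0,0,0.083,0,0,0]]'; python3 go.py
```

```text
t 9.25 pos [0.4496 0.0762 0.1793] rot [-0.001  1.     0.   ] zc [-0.  0. -1.] F [0.4 0.1 0.7] op 0.0853 ff 0.0
.4493,.0762,.096,0 -> [ 0.0003 -0.0001  0.0833] [ 0.    -0.     0.001]
time_s: 10.05
eef_pos: [0.4496, 0.076, 0.0968]
tool_rot: [0.001, -0.0, 1.0, 0.0]
wrist_force: [0.7, -0.3, 0.3]
opening: 0.044
finger_force: 0.0
t 10.05 pos [0.4496 0.076  0.0968] rot [-0.  1.  0.] zc [ 0.002  0.    -1.   ] F [ 0.7 -0.3  0.3] op 0.044 ff 0.0
```

```bash
python3 -m pendant '[[0,0,0,0,0,0,0],[0,0,0,0,0,0,0],[0,0,0,0,0,0,0],[0,0,0,0,0,0,0],[0,0,0,-0.02,0,0,0],[0,0,0,-0.06,0,0,0],[0,0,0,-0.09,0,0,0],[0,0,0,-0.1,0,0,0]]'; python3 go.py .452,.244,.2,0
```

```text
time_s: 10.85
eef_pos: [0.4503, 0.076, 0.1987]
tool_rot: [0.003, -0.0, 1.0, 0.0]
wrist_force: [0.2, -0.3, -1.0]
opening: 0.0242
finger_force: 59.1
t 10.85 pos [0.4503 0.076  0.1987] rot [-0.  1.  0.] zc [ 0.005  0.    -1.   ] F [ 0.2 -0.3 -1. ] op 0.0242 ff 59.1
.452,.244,.2,0 -> [-0.0018  0.168  -0.0013] [0.    0.005 0.   ]
```

```bash
python3 -m pendant '[[0,-0.001,0.04,0,0,0,0],[0,-0.002,0.08,0,0,0,0],[0,-0.002,0.12,0,0,0,0],[0,-0.002,0.15,0,0,0,0],[0,-0.002,0.168,0.01,0,0,0],[0,-0.002,0.168,0.04,0,0,0],[0,-0.002,0.168,0.07,0,0,0],[0,-0.002,0.168,0.08,0,0,0]]'; python3 -m pendant '[[0,0,0,0.004,0,0,0],[0,0,0,0.007,0,0,0],[0,0,0,0.009,0,0,0],[0,0,0,0.01,0,0,0],[0,0,0,0.011,0,0,0],[0,0,0,0.012,0,0,0],[0,0,0,0.012,0,0,0],[0,0,0,0.012,0,0,0]]'; python3 go.py
```

```text
time_s: 11.65
eef_pos: [0.4491, 0.2435, 0.1126]
tool_rot: [-0.003, -0.0, 1.0, -0.001]
wrist_force: [-0.1, 0.2, -1.1]
opening: 0.0236
finger_force: 59.1
time_s: 12.45
eef_pos: [0.4512, 0.244, 0.104]
tool_rot: [0.0, -0.0, 1.0, 0.0]
wrist_force: [-0.3, 0.4, -1.5]
opening: 0.0235
finger_force: 59.1
t 12.45 pos [0.4512 0.244  0.104 ] rot [-0.  1.  0.] zc [ 0.  0. -1.] F [-0.3  0.4 -1.5] op 0.0235 ff 59.1
```

```bash
python3 -m pendant '[[0,0,0,0.001,0,0,0],[0,0,0,0.0015,0,0,0],[0,0,0,0.002,0,0,0],[0,0,0,0.0025,0,0,0],[0,0,0,0.003,0,0,0],[0,0,0,0.003,0,0,0],[0,0,0,0.003,0,0,0],[0,0,0,0.003,0,0,0]]';  python3 - <<'E'
from h import *
s=robot.get_state(); print(s["opening"],s["wrist_force"])
cv2.imwrite("pics/s2.png",cv2.resize(optics.snapshot("side")[200:300,230:390,::-1],None,fx=5,fy=5,interpolation=3))
E
```

```text
time_s: 13.25
eef_pos: [0.4511, 0.244, 0.1016]
tool_rot: [0.0, -0.0, 1.0, 0.0]
wrist_force: [-2.8, -1.3, 7.1]
opening: 0.0239
finger_force: 60.1
0.023908257245574563 [-2.80264156 -1.32251138  7.05733631]
```

View pics/s2.png

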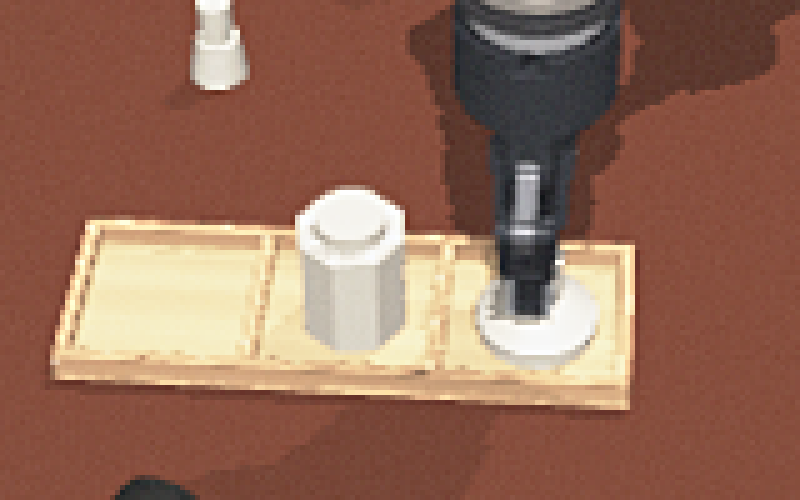

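The lid sits level on its pocket floor at crop (538,320), and the force shows 7 N of contact. I'll release it. Opening takes about 0.5 s and no neighbour is in the closing direction.

```bash
python3 -m pendant '[[0.75,0,0,0,0,0,0],[0.75,0,0,0,0,0,0],[0.75,0,0,0,0,0,0],[0.75,0,0,0,0,0,0],[0.75,0,0,-0.005,0,0,0],[1,0,0,-0.03,0,0,0],[1,0,0,-0.07,0,0,0],[1,0,0,-0.1,0,0,0]]'; python3 go.py .4573,-.0614,.2,0
```

```text
time_s: 14.1
eef_pos: [0.4513, 0.2441, 0.203]
tool_rot: [0.001, -0.0, 1.0, 0.0]
wrist_force: [1.1, -0.8, 0.1]
opening: 0.0859
finger_force: 0.0
t 14.1 pos [0.4513 0.2441 0.203 ] rot [-0.  1.  0.] zc [ 0.001  0.    -1.   ] F [ 1.1 -0.8  0.1] op 0.0859 ff 0.0
.4573,-.0614,.2,0 -> [-0.0059 -0.3055  0.0029] [0.    0.001 0.   ]
```

```bash
python3 -m pendant '[[1,-0.006,-0.305,0,0,0,0],[1,-0.006,-0.305,0,0,0,0],[1,-0.006,-0.305,0,0,0,0],[1,-0.006,-0.305,0,0,0,0],[1,-0.006,-0.305,0,0,0,0],[1,-0.006,-0.305,0,0,0,0],[1,-0.006,-0.305,0,0,0,0],[1,-0.006,-0.305,0,0,0,0]]'; python3 -m pendant '[[1,0,0,0,0,0,0],[1,0,0,0.04,0,0,0],[1,0,0,0.06,0,0,0],[1,0,0,0.06,0,0,0],[1,0,0,0.06,0,0,0],[1,0,0,0.06,0,0,0],[1,0,0,0.06,0,0,0],[1,0,0,0.06,0,0,0]]'; python3 go.py .4573,-.0614,.101,0
```

```text
time_s: 14.9
eef_pos: [0.4571, -0.0623, 0.2011]
tool_rot: [0.0, 0.002, 1.0, 0.0]
wrist_force: [1.2, 0.1, -0.0]
opening: 0.0858
finger_force: 0.0
time_s: 15.7
eef_pos: [0.4576, -0.061, 0.1418]
tool_rot: [0.001, -0.0, 1.0, -0.0]
wrist_force: [0.3, -0.3, 0.3]
opening: 0.0854
finger_force: 0.0
t 15.7 pos [ 0.4576 -0.061   0.1418] rot [-0.  1. -0.] zc [ 0.002 -0.    -1.   ] F [ 0.3 -0.3  0.3] op 0.0854 ff 0.0
.4573,-.0614,.101,0 -> [ 0.0004 -0.0004  0.0408] [-0.     0.002  0.   ]
```

```bash
python3 -m pendant '[[1,0,0,0.025,0,0,0],[1,0,0,0.041,0,0,0],[0.6,0,0,0.041,0,0,0],[0,0,0,0.041,0,0,0],[0,0,0,0.041,0,0,0],[0,0,0,0.041,0,0,0],[0,0,0,0.041,0,0,0],[0,0,0,0.041,0,0,0]]'; python3 -m pendant '[[0,0,0,0,0,0,0],[0,0,0,0,0,0,0],[0,0,0,-0.02,0,0,0],[0,0,0,-0.06,0,0,0],[0,0,0,-0.1,0,0,0],[0,0,0,-0.12,0,0,0],[0,0,0,-0.12,0,0,0],[0,0,0,-0.12,0,0,0]]'; python3 go.py .452,.1,.22,0
```

```text
time_s: 16.5
eef_pos: [0.4577, -0.0611, 0.101]
tool_rot: [0.001, -0.0, 1.0, -0.0]
wrist_force: [-0.9, 0.3, 5.0]
opening: 0.0256
finger_force: 58.6
time_s: 17.3
eef_pos: [0.4569, -0.0609, 0.2199]
tool_rot: [0.0, -0.0, 1.0, -0.0]
wrist_force: [-0.5, 0.1, -1.8]
opening: 0.0255
finger_force: 59.0
t 17.3 pos [ 0.4569 -0.0609  0.2199] rot [-0.  1. -0.] zc [ 0.001 -0.    -1.   ] F [-0.5  0.1 -1.8] op 0.0255 ff 59.0
.452,.1,.22,0 -> [ 4.900e-03  1.609e-01 -1.000e-04] [-0.     0.001  0.   ]
```

```bash
python3 -m pendant '[[0,-0.175,0.309,0,0,0,0],[0,-0.175,0.309,0,0,0,0],[0,-0.175,0.309,0,0,0,0],[0,-0.175,0.309,0,0,0,0],[0,-0.175,0.309,0,0,0,0],[0,-0.175,0.309,0,0,0,0],[0,-0.175,0.309,0,0,0,0],[0,-0.175,0.309,0,0,0,0]]'; python3 -m pendant '[[0,0,0,0,0,0,0],[0,0,0,0,0,0,0],[0,0,0,0.03,0,0,0],[0,0,0,0.06,0,0,0],[0,0,0,0.07,0,0,0],[0,0,0,0.07,0,0,0],[0,0,0,0.07,0,0,0],[0,0,0,0.07,0,0,0]]'; python3 go.py .632,.248,.109,0
```

```text
time_s: 18.1
eef_pos: [0.6326, 0.2529, 0.2162]
tool_rot: [-0.001, -0.002, 1.0, 0.0]
wrist_force: [-0.4, -0.2, -2.3]
opening: 0.0254
finger_force: 59.3
time_s: 18.9
eef_pos: [0.633, 0.2479, 0.152]
tool_rot: [0.002, 0.0, 1.0, 0.0]
wrist_force: [0.1, -0.4, -1.0]
opening: 0.0255
finger_force: 59.2
t 18.9 pos [0.633  0.2479 0.152 ] rot [0.    1.    0.001] zc [ 0.003  0.001 -1.   ] F [ 0.1 -0.4 -1. ] op 0.0255 ff 59.2
.632,.248,.109,0 -> [0.0011 0.0001 0.043 ] [ 0.001  0.003 -0.   ]
```

```bash
python3 -m pendant '[[0,0,0,0.015,0,0,0],[0,0,0,0.03,0,0,0],[0,0,0,0.037,0,0,0],[0,0,0,0.04,0,0,0],[0,0,0,0.0415,0,0,0],[0,0,0,0.042,0,0,0],[0,0,0,0.042,0,0,0],[0,0,0,0.042,0,0,0]]'; python3 -m pendant '[[0,0,0,0.001,0,0,0],[0,0,0,0.0015,0,0,0],[0,0,0,0.002,0,0,0],[0,0,0,0.0025,0,0,0],[0,0,0,0.003,0,0,0],[0,0,0,0.003,0,0,0],[0,0,0,0.003,0,0,0],[0,0,0,0.003,0,0,0]]'; python3 go.py
```

```text
time_s: 19.7
eef_pos: [0.6324, 0.2481, 0.1084]
tool_rot: [0.0, -0.0, 1.0, 0.0]
wrist_force: [-0.2, 0.2, -1.4]
opening: 0.0254
finger_force: 59.2
time_s: 20.5
eef_pos: [0.6321, 0.248, 0.1061]
tool_rot: [0.0, -0.0, 1.0, 0.0]
wrist_force: [-3.5, -1.4, 6.3]
opening: 0.0251
finger_force: 59.8
t 20.5 pos [0.6321 0.248  0.1061] rot [-0.  1.  0.] zc [ 0.001  0.    -1.   ] F [-3.5 -1.4  6.3] op 0.0251 ff 59.8
```

```bash
python3 -m pendant '[[0.75,0,0,0,0,0,0],[0.75,0,0,0,0,0,0],[0.75,0,0,0,0,0,0],[0.75,0,0,0,0,0,0],[0.75,0,0,-0.005,0,0,0],[1,0,0,-0.03,0,0,0],[1,0,0,-0.07,0,0,0],[1,0,0,-0.104,0,0,0]]'; python3 go.py .5467,-.0575,.21,0
```

```text
time_s: 21.3
eef_pos: [0.6322, 0.248, 0.2108]
tool_rot: [0.0, -0.0, 1.0, 0.0]
wrist_force: [0.9, 0.2, 0.4]
opening: 0.0853
finger_force: 0.0
t 21.3 pos [0.6322 0.248  0.2108] rot [-0.  1.  0.] zc [ 0.  0. -1.] F [0.9 0.2 0.4] op 0.0853 ff 0.0
.5467,-.0575,.21,0 -> [ 0.0856 -0.3055  0.0007] [0. 0. 0.]
```

```bash
python3 -m pendant '[[1,0.0856,-0.3055,0,0,0,0],[1,0.0856,-0.3055,0,0,0,0],[1,0.0856,-0.3055,0,0,0,0],[1,0.0856,-0.3055,0,0,0,0],[1,0.0856,-0.3055,0,0,0,0],[1,0.0856,-0.3055,0,0,0,0],[1,0.0856,-0.3055,0,0,0,0],[1,0.0856,-0.3055,0,0,0,0]]'; python3 -m pendant '[[1,0,0,0,0,0,0],[1,0,0,0,0,0,0],[1,0,0,0.02,0,0,0],[1,0,0,0.03,0,0,0],[1,0,0,0.03,0,0,0],[1,0,0,0.03,0,0,0],[1,0,0,0.03,0,0,0],[1,0,0,0.03,0,0,0]]'; python3 go.py .5467,-.0575,.098,0
```

```text
time_s: 22.1
eef_pos: [0.5461, -0.0601, 0.2095]
tool_rot: [0.0, 0.002, 1.0, -0.0]
wrist_force: [-0.8, -0.0, 0.2]
opening: 0.0852
finger_force: 0.0
time_s: 22.9
eef_pos: [0.5469, -0.0575, 0.1795]
tool_rot: [0.001, -0.0, 1.0, -0.0]
wrist_force: [-0.2, 0.7, 0.3]
opening: 0.0856
finger_force: 0.0
t 22.9 pos [ 0.5469 -0.0575  0.1795] rot [-0.  1. -0.] zc [ 0.001 -0.    -1.   ] F [-0.2  0.7  0.3] op 0.0856 ff 0.0
.5467,-.0575,.098,0 -> [ 0.0003 -0.      0.0815] [-0.     0.001  0.   ]
```

Run:
```python
from sil import *
ims={n:optics.snapshot(n) for n in C}
refine(ims,"bottle",np.array([.5467,-.0575]),cams=("side",))
cv2.imwrite("pics/s3.png",cv2.resize(ims["side"][140:300,230:390,::-1],None,fx=3.7,fy=3.7,interpolation=3))
```

```text
bottle [([0.5462, -0.0575], np.float64(0.13))]
```

View pics/s3.png

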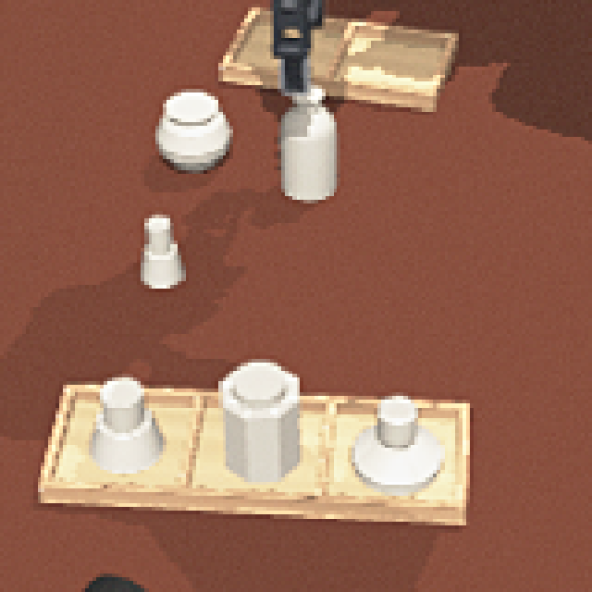

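The long tray is complete, with all three pieces upright at crop (125,425), (260,420) and (398,445). The bottle is at (308,150) under the gripper.

```bash
python3 -m pendant '[[1,0,0,0.03,0,0,0],[1,0,0,0.06,0,0,0],[1,0,0,0.08,0,0,0],[1,0,0,0.081,0,0,0],[1,0,0,0.081,0,0,0],[0,0,0,0.081,0,0,0],[0,0,0,0.081,0,0,0],[0,0,0,0.081,0,0,0]]'; python3 -m pendant '[[0,0,0,0,0,0,0],[0,0,0,0,0,0,0],[0,0,0,-0.02,0,0,0],[0,0,0,-0.06,0,0,0],[0,0,0,-0.1,0,0,0],[0,0,0,-0.12,0,0,0],[0,0,0,-0.12,0,0,0],[0,0,0,-0.12,0,0,0]]'; python3 go.py .4955,-.2247,.22,0
```

```text
time_s: 23.8
eef_pos: [0.5471, -0.0576, 0.0989]
tool_rot: [0.001, -0.0, 1.0, -0.0]
wrist_force: [0.1, 4.1, 6.9]
opening: 0.0441
finger_force: 5.4
time_s: 24.6
eef_pos: [0.5462, -0.0574, 0.2176]
tool_rot: [-0.0, -0.0, 1.0, 0.0]
wrist_force: [-0.4, 0.9, -2.1]
opening: 0.0428
finger_force: 61.2
t 24.6 pos [ 0.5462 -0.0574  0.2176] rot [-0.  1.  0.] zc [-0.  0. -1.] F [-0.4  0.9 -2.1] op 0.0428 ff 61.2
.4955,-.2247,.22,0 -> [ 0.0508 -0.1673 -0.0024] [ 0. -0.  0.]
```

```bash
python3 -m pendant '[[0,0.012,-0.04,0,0,0,0],[0,0.024,-0.08,0,0,0,0],[0,0.036,-0.12,0,0,0,0],[0,0.046,-0.15,0,0,0,0],[0,0.0508,-0.1673,0,0,0,0],[0,0.0508,-0.1673,0.01,0,0,0],[0,0.0508,-0.1673,0.04,0,0,0],[0,0.0508,-0.1673,0.07,0,0,0]]'; python3 -m pendant '[[0,0,0,0.01,0,0,0],[0,0,0,0.02,0,0,0],[0,0,0,0.03,0,0,0],[0,0,0,0.036,0,0,0],[0,0,0,0.039,0,0,0],[0,0,0,0.041,0,0,0],[0,0,0,0.041,0,0,0],[0,0,0,0.041,0,0,0]]'; python3 go.py .4955,-.2247,.103,0
```

```text
time_s: 25.4
eef_pos: [0.4954, -0.2238, 0.1456]
tool_rot: [-0.001, -0.0, 1.0, 0.001]
wrist_force: [0.1, -0.2, -1.9]
opening: 0.042
finger_force: 61.4
time_s: 26.2
eef_pos: [0.496, -0.225, 0.1074]
tool_rot: [0.0, -0.0, 1.0, -0.0]
wrist_force: [-0.4, -0.6, -1.4]
opening: 0.0426
finger_force: 61.4
t 26.2 pos [ 0.496  -0.225   0.1074] rot [-0.  1. -0.] zc [ 0.001 -0.    -1.   ] F [-0.4 -0.6 -1.4] op 0.0426 ff 61.4
.4955,-.2247,.103,0 -> [0.0005 0.0003 0.0044] [-0.     0.001  0.   ]
```

```bash
python3 -m pendant '[[0,0,0,0.001,0,0,0],[0,0,0,0.002,0,0,0],[0,0,0,0.003,0,0,0],[0,0,0,0.0035,0,0,0],[0,0,0,0.004,0,0,0],[0,0,0,0.0045,0,0,0],[0,0,0,0.0045,0,0,0],[0,0,0,0.0045,0,0,0]]'
```

```text
time_s: 27.0
eef_pos: [0.4959, -0.2249, 0.1042]
tool_rot: [0.0, -0.0, 1.0, -0.0]
wrist_force: [-5.2, 2.4, 15.9]
opening: 0.0422
finger_force: 63.1
```

```bash
python3 -m pendant '[[0,0,0,-0.001,0,0,0],[0.8,0,0,-0.001,0,0,0],[0.8,0,0,-0.001,0,0,0],[0.8,0,0,-0.001,0,0,0],[0.8,0,0,-0.001,0,0,0],[0.9,0,0,-0.02,0,0,0],[1,0,0,-0.06,0,0,0],[1,0,0,-0.1,0,0,0]]'; python3 go.py .6425,.065,.2,0
```

```text
time_s: 27.8
eef_pos: [0.4954, -0.2246, 0.2028]
tool_rot: [-0.001, -0.0, 1.0, 0.001]
wrist_force: [0.2, -0.3, 0.2]
opening: 0.0854
finger_force: 0.0
t 27.8 pos [ 0.4954 -0.2246  0.2028] rot [-0.     1.     0.001] zc [-0.002  0.001 -1.   ] F [ 0.2 -0.3  0.2] op 0.0854 ff 0.0
.6425,.065,.2,0 -> [-0.1471  0.2896  0.0029] [ 0.001 -0.002  0.   ]
```

```bash
python3 -m pendant '[[1,-0.147,0.2896,0,0,0,0],[1,-0.147,0.2896,0,0,0,0],[1,-0.147,0.2896,0,0,0,0],[1,-0.147,0.2896,0,0,0,0],[1,-0.147,0.2896,0,0,0,0],[1,-0.147,0.2896,0,0,0,0],[1,-0.147,0.2896,0,0,0,0],[1,-0.147,0.2896,0,0,0,0]]'; python3 -m pendant '[[1,0,0,0,0,0,0],[1,0,0,0.03,0,0,0],[1,0,0,0.06,0,0,0],[1,0,0,0.06,0,0,0],[1,0,0,0.06,0,0,0],[1,0,0,0.06,0,0,0],[1,0,0,0.06,0,0,0],[1,0,0,0.06,0,0,0]]'; python3 go.py .6425,.065,.1015,0
python3 - <<'E'
from sil import *
ims={n:optics.snapshot(n) for n in C}
refine(ims,"narrow_plug",np.array([.6425,.065]),cams=("side",))
refine(ims,"bottle",np.array([.4955,-.2247]),base=.005)
cv2.imwrite("pics/s4.png",cv2.resize(ims["side"][120:240,240:390,::-1],None,fx=4,fy=4,interpolation=3))
E
```

```text
time_s: 28.6
eef_pos: [0.6435, 0.0684, 0.2017]
tool_rot: [0.0, -0.002, 1.0, 0.0]
wrist_force: [-0.4, -0.5, 0.4]
opening: 0.0853
finger_force: 0.0
time_s: 29.4
eef_pos: [0.6432, 0.0646, 0.1438]
tool_rot: [0.001, -0.0, 1.0, 0.0]
wrist_force: [-0.5, -0.7, 0.1]
opening: 0.0853
finger_force: 0.0
t 29.4 pos [0.6432 0.0646 0.1438] rot [-0.  1.  0.] zc [ 0.002  0.    -1.   ] F [-0.5 -0.7  0.1] op 0.0853 ff 0.0
.6425,.065,.1015,0 -> [0.0008 0.0004 0.0423] [0.    0.002 0.   ]
narrow_plug [([0.6419, 0.0649], np.float64(0.17))]
bottle [([0.4945, -0.2252], np.float64(0.79)), ([0.4998, -0.2308], np.float64(0.64)), ([0.4945, -0.2241], np.float64(0.15))]
```

View pics/s4.png

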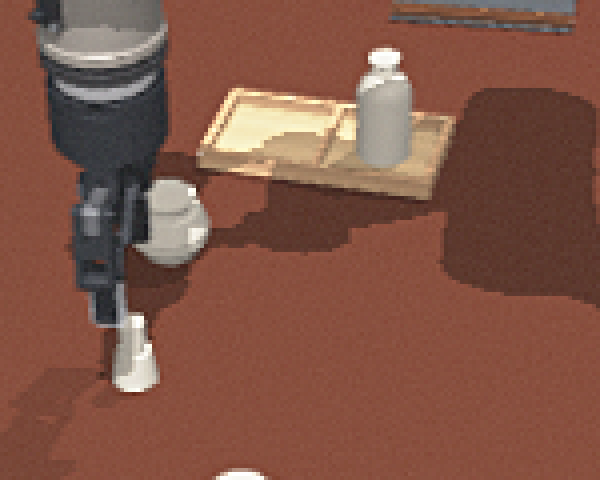

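The bottle stands upright at crop (385,110), in the near pocket. The narrow plug is at (135,355) under the fingers.

```bash
python3 -m pendant '[[1,0.0008,0,0.02,0,0,0],[1,0.0008,0,0.036,0,0,0],[1,0.0008,0,0.042,0,0,0],[0.6,0.0008,0,0.042,0,0,0],[0,0.0008,0,0.042,0,0,0],[0,0.0008,0,0.042,0,0,0],[0,0.0008,0,0.042,0,0,0],[0,0.0008,0,0.042,0,0,0]]'; python3 -m pendant '[[0,0,0,0,0,0,0],[0,0,0,0,0,0,0],[0,0,0,0,0,0,0],[0,0,0,-0.02,0,0,0],[0,0,0,-0.06,0,0,0],[0,0,0,-0.1,0,0,0],[0,0,0,-0.12,0,0,0],[0,0,0,-0.12,0,0,0]]'; python3 go.py .5846,-.2373,.221,0
```

```text
time_s: 30.3
eef_pos: [0.6423, 0.0648, 0.1012]
tool_rot: [0.001, -0.0, 1.0, 0.0]
wrist_force: [0.8, -0.6, 1.2]
opening: 0.0151
finger_force: 58.5
time_s: 31.1
eef_pos: [0.6432, 0.0648, 0.224]
tool_rot: [0.003, -0.0, 1.0, -0.0]
wrist_force: [0.6, 0.0, 0.1]
opening: 0.0153
finger_force: 58.6
t 31.1 pos [0.6432 0.0648 0.224 ] rot [-0.  1. -0.] zc [ 0.007 -0.    -1.   ] F [0.6 0.  0.1] op 0.0153 ff 58.6
.5846,-.2373,.221,0 -> [ 0.0587 -0.3021  0.0026] [-0.     0.007  0.   ]
```

```bash
python3 -m pendant '[[0,0.058,-0.302,0,0,0,0],[0,0.058,-0.302,0,0,0,0],[0,0.058,-0.302,0,0,0,0],[0,0.058,-0.302,0,0,0,0],[0,0.058,-0.302,0,0,0,0],[0,0.058,-0.302,0,0,0,0],[0,0.058,-0.302,0,0,0,0],[0,0.058,-0.302,0,0,0,0]]'; python3 -m pendant '[[0,0,0,0,0,0,0],[0,0,0,0,0,0,0],[0,0,0,0.03,0,0,0],[0,0,0,0.06,0,0,0],[0,0,0,0.08,0,0,0],[0,0,0,0.08,0,0,0],[0,0,0,0.08,0,0,0],[0,0,0,0.08,0,0,0]]'; python3 go.py .5846,-.2373,.109,0
```

```text
time_s: 31.9
eef_pos: [0.583, -0.2386, 0.2185]
tool_rot: [-0.001, 0.002, 1.0, 0.001]
wrist_force: [0.6, 0.8, -0.1]
opening: 0.0153
finger_force: 58.7
time_s: 32.7
eef_pos: [0.585, -0.2369, 0.1421]
tool_rot: [0.001, -0.001, 1.0, -0.001]
wrist_force: [0.1, -0.3, 0.1]
opening: 0.0149
finger_force: 58.7
t 32.7 pos [ 0.585  -0.2369  0.1421] rot [-0.001  1.    -0.001] zc [ 0.003 -0.001 -1.   ] F [ 0.1 -0.3  0.1] op 0.0149 ff 58.7
.5846,-.2373,.109,0 -> [ 0.0005 -0.0004  0.0331] [-0.001  0.003  0.001]
```

```bash
python3 -m pendant '[[0,0,0,0.012,0,0,0],[0,0,0,0.022,0,0,0],[0,0,0,0.028,0,0,0],[0,0,0,0.031,0,0,0],[0,0,0,0.032,0,0,0],[0,0,0,0.032,0,0,0],[0,0,0,0.032,0,0,0],[0,0,0,0.032,0,0,0]]'; python3 -m pendant '[[0,0,0,0.001,0,0,0],[0,0,0,0.0015,0,0,0],[0,0,0,0.002,0,0,0],[0,0,0,0.0025,0,0,0],[0,0,0,0.003,0,0,0],[0,0,0,0.003,0,0,0],[0,0,0,0.003,0,0,0],[0,0,0,0.003,0,0,0]]'; python3 go.py
```

```text
time_s: 33.5
eef_pos: [0.5842, -0.2373, 0.1087]
tool_rot: [0.0, -0.0, 1.0, -0.0]
wrist_force: [-0.7, -0.2, -0.6]
opening: 0.0151
finger_force: 58.7
time_s: 34.3
eef_pos: [0.5841, -0.2372, 0.1062]
tool_rot: [0.0, -0.0, 1.0, -0.0]
wrist_force: [-0.8, 1.1, 5.8]
opening: 0.0153
finger_force: 59.4
t 34.3 pos [ 0.5841 -0.2372  0.1062] rot [-0.  1. -0.] zc [ 0. -0. -1.] F [-0.8  1.1  5.8] op 0.0153 ff 59.4
```

Contact is at 6 N. I'll release, rise and back off.

```bash
python3 -m pendant '[[0.75,0,0,0,0,0,0],[0.75,0,0,0,0,0,0],[0.75,0,0,0,0,0,0],[0.75,0,0,0,0,0,0],[0.75,0,0,0,0,0,0],[0.8,0,0,-0.02,0,0,0],[0.8,0,0,-0.06,0,0,0],[1,0,0,-0.11,0,0,0]]'; python3 -m pendant '[[1,0,0.05,-0.05,0,0,0],[1,0,0.1,-0.08,0,0,0],[1,0.04,0.15,-0.08,0,0,0],[1,0.08,0.2,-0.08,0,0,0],[1,0.1,0.22,-0.08,0,0,0],[1,0.1,0.22,-0.08,0,0,0],[1,0.1,0.22,-0.08,0,0,0],[1,0.1,0.22,-0.08,0,0,0]]'
python3 - <<'E'
from h import *
i=optics.snapshot("side")[90:390,190:450,::-1];cv2.imwrite("pics/s5.png",cv2.resize(i,None,fx=2,fy=2,interpolation=3))
E
```

```text
time_s: 35.1
eef_pos: [0.5831, -0.2367, 0.2145]
tool_rot: [-0.002, -0.0, 1.0, 0.001]
wrist_force: [0.4, -0.1, 1.1]
opening: 0.0809
finger_force: 0.0
time_s: 35.9
eef_pos: [0.4842, -0.0171, 0.2959]
tool_rot: [0.001, -0.001, 1.0, -0.0]
wrist_force: [0.1, -0.4, -0.3]
opening: 0.0854
finger_force: 0.0
```

View pics/s5.png

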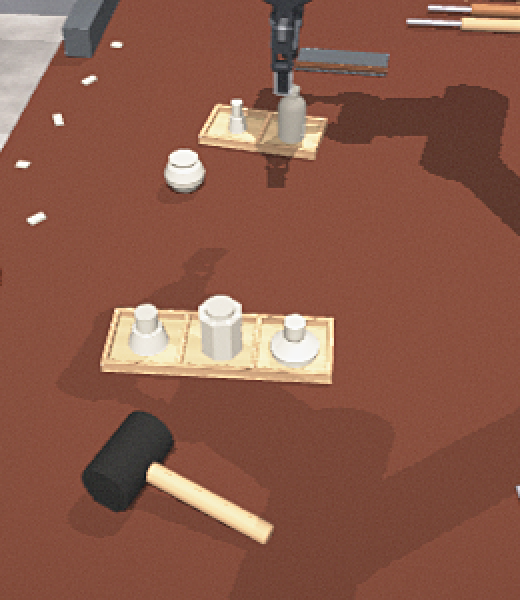

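All five pieces stand upright in their pockets. The long tray holds the plug, jar and lid at crop (147,330), (221,328) and (295,340), and the short tray holds the narrow plug and bottle at (237,118) and (291,115). The pot, mallet and scraper look unmoved.

```bash
python3 -c "
from bench import robot
print(robot.finish_job())"
```

```text
the job is handed in; nothing more can be done
None
```

Both kits are made up and the job is handed in at about 36 s: all five pieces stand upright in the right pockets, each lowered until it touched the floor before release, and the spare pot, mallet and scraper were left alone.

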